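Load a copper blank into the board mill's holding bed

ROBOT

A 6-joint arm with a two-finger parallel gripper is mounted at the origin on the work surface. World frame = base frame: x ahead of the robot, y to its left, z up, the work surface at z = 0. Lengths are in m, angles in rad, forces in N, time in s.
With the tool pointing down it reaches from about 0.25 to 0.725 m from the base axis. Payload 4 kg.
Tool frame: the origin (TCP) lies on the centre line of the jaws, within the pads' length; the fingertips stand tip_reach ahead of it and the grasp point (between the pads) lies 5 mm behind it (tip_reach is the distance from the TCP to the fingertips, in m); z points along the fingers, y is the direction in which the jaws open and shut (so a half turn about z gives the same grasp; the last joint's range is limited). The gripper opens to 85 mm and grips with 20 to 120 N. Pads are 22 mm wide; open, the fingers measure 114 mm over their backs; the gripper's body (76 mm by 85 mm) begins 54 mm behind the grasp point. The pads swing forward as they close: fully open they stand 13 mm farther back than shut.
Start: joints at [-1.133, 0.241, 0.005, 1.335, 0, 1.571], TCP at [0.212, -0.453, 0.245] pointing down, gripper open.
Joint ranges: [-2.72, 2.72], [-1.05, 1.87], [-1.09, 1.28], [-1.99, 2.15], [-1.42, 1.44], [-3.14, 3.14]. Speed limits (rad/s): [2.79, 2.79, 3.14, 3.14, 3.14, 3.14].

INTERFACE

Orientations are given as a unit quaternion [x, y, z, w].
In Python, from workcell import * gives the robot as it stands.
- The arm moves only by the tool arm_command, never from a script. Its arguments are lists of equal length, an entry for each row: "translation": the shift along the tool's x, y, z in cm, a list of three; "turn": the turn about the tool's z in rad; "hand": the closure, from 0 (fully open) to 1 (shut). In form: {"translation": [[x, y, z], ...], "turn": [turn, ...], "hand": [hand, ...]}. A call has 1 to 5 rows; each row is the pose to reach, as a shift and turn from the pose commanded when the call began, along the tool's axes at that moment; what a row does not reach only later rows make up. A row lasts 1/12 s, in which the tool goes at most 41.7 mm and 7.16 degrees, less where a joint would pass 70% of its speed; a pose out of reach is approached as far as the arm can. A call with a gripper value outside its range is refused whole. The fingers move at their own pace and stop on an object; the grip force is fixed at half the most. Time passes only in rows, so rows that repeat a pose let the fingers close. It gives the time, the measured TCP pose, the force and the opening at its end, in the units of the state.
- get_obs(): the state, without advancing time (a new reading comes with each control period).
- camera(name): name is "scene" or "top" or "wrist"; returns (picture, depth): 420x560x3 uint8, red, green, blue; 420x560 float32, m along the optical axis (not along the pixel's ray), 0 where there is no reading.
- camera_info(name): a dict with "mtx" (3x3 intrinsics, pixels), "world_to_cam" (4x4, takes a point from world to camera coordinates). Camera axes: x right, y down, z forward; pixel columns grow to the right and rows downward; lengths in m; the calibration is good to about 2 mm. The wrist camera is an equidistant fisheye: a pixel r from the principal point sees the ray r / f radians off the axis. A picture is of the moment at which its call begins: read the wrist's pose just before it. camera_info takes no time and is no camera call; for the wrist camera it gives the pose at the moment of the call.
- job_done(): hands the job in, once; it reports no verdict.
Trained networks look in the newest picture that a camera, given by its name, has taken for a name from the list of things; names that differ only in an ending like _2 or _b are one class to them, and where a whole thing is asked for, a point or a joint stands for the part that bears it (a point fixed in the world has none). Each returns a list of dicts, best first, with "conf" (0 to 1); they miss things now and then, are a little off and sometimes report something else, mostly with a low value. They report only what shows in the picture. A call takes as long as a camera call. They do not tell look-alikes from the thing itself.
- search_frame(camera, name): "location" ([row, column] in pixels, amid what is visible of it).
- spot_point(camera, name): "location" ([row, column] in pixels: a listed point, or the origin of a listed thing).
The state is a dict: "clock": time; "joint_pos": joint angles; "joint_vel": joint speeds; "tau": joint torques, N m; "eef_pos": TCP position; "tool_rot": TCP orientation; "ft_force": force on the tool from outside, world axes, zero at the start; "ft_torque": the same for the moment, N m; "grip_width": finger opening in m.
Only numpy, scipy, OpenCV 4.12 (cv2) and the standard library are available. Lean on these libraries where they do the work, as an engineer would, in place of code of your own. Each camera call takes 0.05 s, during which the arm holds its last target. There are 200 camera calls.

TASK

Load the copper-faced blank, copper side up, into the milling machine's holding bed: slide it along the bed's tongue, past the red sprung keeper and under the two side lips until it presses gently but firmly against the blue end stop, feeling for it, since the stop is clamped at a different depth each time, with the keeper snapped shut behind it. Leave the green milled board and everything else on the bench where it is, and let go.

Things in the scene. Friction and masses are not known exactly. Their poses are not given: they have to be found in the camera images.
- blank_center (a point): Centre of the copper-faced blank: rigid slab 140 (x) x 60 (y) x 8 mm (z, out of the copper face), about 0.12 kg, dark backing plate, copper face up; both ends alike. Lies loose, lengthwise, on one of two blue stands (30 mm high, top 100 x 36 mm, foot 44 mm wide and 4 mm high), so each long edge overhangs about 12 mm.
- milled_center (a point): Centre of the other slab, of the same size but with a green face and copper tracks, on the other blue stand. Not to be disturbed.
- bed: Holding bed, fixed to the bench. x = direction of insertion, y across, z up (bed frame, mm, used below). Origin on the bench under the point where the rear edge of a home slab lies at the shallowest stop setting. Dark steel base plate 12 high, x -120 to 182, y -56 to 56. Floor top z = 40. Fingers straddling the slab cannot pass the keeper's post or enter the slot: push the last part from behind.
- tongue_end (a point): Outer end of the white tongue on its top, at x = -112, y = 0, z = 40 in the bed frame. The tongue is 34 mm wide, leaving room for fingers on both sides above the base plate, and runs level into the slot's floor at x = 0.
- slot_mouth (a point): Middle of the slot's mouth on its floor: x = 6, y = 0, z = 40 in the bed frame. Side walls 62 mm apart (1 mm clear each side) to x = 150. The -y wall starts as a fence (12 thick, top z = 50) at x = -60 already, facing the keeper, with a 3 mm lead-in; the +y wall from x = 6, same lead-in. Grey lips over both from x = 16: underside z = 50, top 57, 50 mm apart.
- stop_rail: Two flat steel strips behind the slot that carry the blue end stop, a block 60 mm wide, top z = 57. Same origin and axes as the bed. The stop is clamped anywhere from x = 140 to 152 (its face, bed frame); its setting is not reported, so feel for it. Home, the slab's centre is thus at x = 70 to 82, z = 44, its rear edge at x = 0 to 12. Press with 5 to 25 N; over 50 N is too hard.
- keeper (a joint): Red keeper's angle (rad): 0 shut, grows swinging outwards, about 0.3 when passed, stop 0.9. Sprung arm 49 mm long, 7 thick, z 42 to 54, on a 16 mm post at x = -52, y = +44 in the bed frame. Shut, it slants inwards and forwards to its tip; a slab sliding in cams it out (3 to 8 N); it springs shut once its rear edge is past x = 0. Shut it stays at y above 16: push the rear edge near its middle.
- keeper_tip (a point): Middle of the keeper's round tip (7 mm diameter); in the bed's frame x = -9, y = +20, z = 48 mm when shut.
- cleaner: Blue cleaner bottle, 60 mm diameter, 95 mm tall, origin under its centre. Bystander.
- driver: Screwdriver, 170 mm, lying. Bystander.
- brush: Brush, 180 mm, lying. Bystander.
- bin: Yellow open bin, 100 x 130 x 40 mm, origin under its centre. Bystander.
- jar: Jar, 70 mm diameter, 80 mm tall, origin under its centre. Bystander.
- carton: Cardboard box, 120 x 90 x 60 mm, origin under its centre. Bystander.
There are look-alikes about, which are no part of the job. Leave any turquoise or white look-alike of the part that bears blank_center alone.

How it is judged:
On the way, in this order (a step that is already met when the one before it is completed fails the run):
1. the blank lies level with its front in the slot and holds the keeper swung aside (value of joint keeper above 0.15 rad and x of blank_center in the frame of bed between -0.055 and 0.065 m and z of blank_center in the frame of bed below 0.049 m and angle between the x axis of blank_center and the x axis of bed, either way round below 0.1 rad), for 0.1 s.
2. the blank is pressed against the end stop, with at least 4 N (contact force between blank and stop_rail above 4 N and x of blank_center in the frame of bed above 0.067 m), for 0.1 s.
At the end, for the whole second after the job is handed in: The copper blank, having been pressed against the end stop, lies copper side up under both lips (centre at x = 67 to 85 mm, within 3 mm of y = 0 and z = 44 mm in the bed's frame, within 0.05 rad of straight), at rest, with the keeper shut behind it (below 0.08 rad) (x of blank_center in the frame of bed between 0.067 and 0.085 m and y of blank_center in the frame of bed between -0.003 and 0.003 m and z of blank_center in the frame of bed between 0.041 and 0.047 m and angle between the x axis of blank_center and the x axis of bed, either way round below 0.05 rad and angle between blank_center's own z axis and vertical below 0.1 rad and value of joint keeper below 0.08 rad and linear speed of blank below 0.02 m/s); the robot touches nothing.
It fails at once if the green milled board is moved more than 30 mm (distance of milled_center from where it was at the start of the episode above 0.03 m).
It fails at once if another thing on the bench is moved more than 40 mm (distance of any of cleaner, driver, brush, bin, jar, carton from where it was at the start of the episode above 0.04 m).
It fails at once if the blank is rammed against the end stop with over 50 N (contact force between blank and stop_rail above 50 N).
It also fails if it takes over 61 s, if anything falls off the work surface, if the arm or the gripper's body presses on something with over 40 N, if the wrist force passes 120 N, or if a joint passes its speed limit or range.

## Working session

There is one attempt and no reset: what is moved stays moved. The work goes in short steps, Python scripts to look and compute and a tool call to move; the robot and the scene stay as the last step left them, time stands still between calls to the robot, and variables do not carry over. Pictures are saved under pics/ and viewed, about 8 in all and at most 12, crops included, and the job is handed in when it is done.

Besides the shell and the picture viewer there is one more tool, called after "Request:" in YAML: its name, and indented under it one key for each argument. arm_command: Moves the arm, as the interface text tells. Its arguments: {"type":"object","properties":{"translation":{"type":"array","items":{"type":"array","items":{"type":"number"}}},"turn":{"type":"array","items":{"type":"number"}},"hand":{"type":"array","items":{"type":"number"}}},"required":["translation","turn","hand"]}

```bash
ls; mkdir -p pics; cat > h.py <<'E'
from workcell import *
import numpy as np, cv2
from scipy.spatial.transform import Rotation as R
def snap(n,f=None):
    p,d=camera(n)
    if f: cv2.imwrite('pics/'+f,p[:,:,::-1])
    return p,d
def w(n,rc,z,info=None):
    "pixel ray met with plane z (pinhole)"
    i=info or camera_info(n); K=np.array(i['mtx']);T=np.array(i['world_to_cam'])
    v=np.linalg.inv(K)@[rc[1],rc[0],1]
    if n=='wrist':
        r=np.hypot(v[0],v[1]); v=np.array([v[0]/r*np.sin(r),v[1]/r*np.sin(r),np.cos(r)])
    Rm=T[:3,:3].T; o=-Rm@T[:3,3]; v=Rm@v
    return o+v*(z-o[2])/v[2]
E
python3 - <<'E'
from h import *
o=get_obs(); print({k:np.round(v,3).tolist() for k,v in o.items()})
print([k for k in dir() if 'tip' in k])
a,d=snap('top','t0.png'); np.save('d0.npy',d)
print(np.round(camera_info('top')['world_to_cam'],3))
Z=dict(blank_center=.038,milled_center=.038,tongue_end=.04,slot_mouth=.04,keeper_tip=.048,bed=0,stop_rail=0)
for n in Z:
    for q in spot_point('top',n)[:3]: print(n,np.round(q['location'],1),round(q['conf'],2),np.round(w('top',q['location'],Z[n]),4))
E
```

```text
pics
{'clock': 0.0, 'joint_pos': [-1.133, 0.241, 0.004, 1.335, -0.0, 1.571], 'joint_vel': [-0.0, 0.002, -0.001, 0.001, 0.002, 0.002], 'tau': [0.0, -37.232, 25.241, 0.017, 0.0, -0.0], 'eef_pos': [0.212, -0.452, 0.244], 'tool_rot': [0.976, 0.217, -0.0, -0.001], 'ft_force': [0.428, -0.373, 0.431], 'ft_torque': [0.012, 0.034, -0.026], 'grip_width': 0.085}
['tip_reach']
[[ 2.500e-02 -1.000e+00  5.000e-03  3.000e-03]
 [-9.830e-01 -2.600e-02 -1.830e-01  5.110e-01]
 [ 1.840e-01 -1.000e-03 -9.830e-01  1.002e+00]
 [ 0.000e+00  0.000e+00  0.000e+00  1.000e+00]]
blank_center [302.4 166.4] 0.77 [0.2562 0.2941 0.038 ]
blank_center [238.5 184.7] 0.75 [0.4215 0.2585 0.038 ]
blank_center [239.9 119.6] 0.61 [0.4133 0.4297 0.038 ]
milled_center [179.1 191. ] 0.69 [0.5835 0.2524 0.038 ]
tongue_end [165.6 283.8] 0.82 [0.6277 0.0012 0.04  ]
slot_mouth [167.4 325.1] 0.73 [ 0.6257 -0.1117  0.04  ]
keeper_tip [161.1 320.5] 0.54 [ 0.6407 -0.0982  0.048 ]
bed [172.4 324.2] 0.68 [ 0.6228 -0.1142  0.    ]
bed [130.6 329.6] 0.27 [ 0.7482 -0.1293  0.    ]
```

View pics/t0.png

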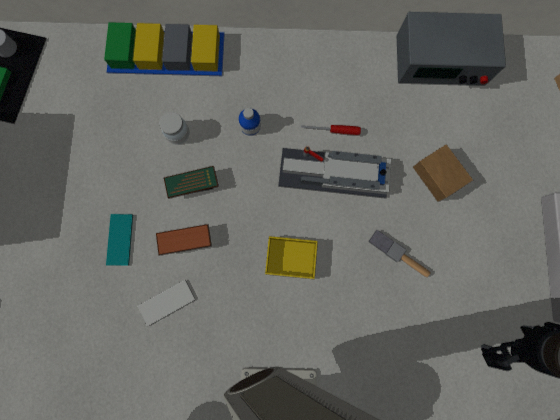

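The copper blank is at about (240,184), green board at (182,190), and turquoise and white look-alikes at (240,119) and (302,166). The bed lies at columns 280–390, rows 150–195, with the red keeper at (155,315) and insertion towards image right (world −y).

```bash
cat >> h.py <<'E'
def cloud(n,d):
    i=camera_info(n);K=np.array(i['mtx']);T=np.array(i['world_to_cam'])
    r,c=np.mgrid[:d.shape[0],:d.shape[1]]
    P=np.stack([(c-K[0,2])/K[0,0]*d,(r-K[1,2])/K[1,1]*d,d],-1)
    return (P-T[:3,3])@T[:3,:3]
def rect(P):
    (c,s,a)=cv2.minAreaRect(P.astype(np.float32)*1000); b=cv2.boxPoints((c,s,a))
    e=max((b[1]-b[0],b[2]-b[1]),key=np.linalg.norm)
    return np.round(c,1),np.round(s,1),round(float(np.degrees(np.arctan2(e[1],e[0]))),2)
E
python3 - <<'E'
from h import *
print('tip',tip_reach, np.array(camera_info('top')['mtx'])[0,0])
p=cv2.imread('pics/t0.png'); d=np.load('d0.npy'); P=cloud('top',d)
h=cv2.cvtColor(p,cv2.COLOR_BGR2HSV)
def box(r0,r1,c0,c1):
    m=np.zeros(d.shape,bool); m[r0:r1,c0:c1]=1; return m
m=box(215,262,148,222)&(P[...,2]>.03); print('blank',m.sum(),rect(P[m][:,:2]),P[m][:,2].mean())
m=box(160,205,155,225)&(P[...,2]>.03); print('milled',m.sum(),rect(P[m][:,:2]))
B=box(140,205,270,400)
m=B&(P[...,2]>.008); print('bed all',rect(P[m][:,:2]))
m=B&(P[...,2]>.05)&(P[...,2]<.065);print('lips',m.sum(),rect(P[m][:,:2]))
m=B&(P[...,2]>.03)&(P[...,2]<.047);print('floor',m.sum(),rect(P[m][:,:2]))
m=B&(h[...,0]>100)&(h[...,0]<125)&(h[...,1]>150); print('stop',m.sum(),P[m].mean(0))
m=B&((h[...,0]<8)|(h[...,0]>172))&(h[...,1]>150); print('red',m.sum(),P[m].mean(0),rect(P[m][:,:2]))
E
```

```text
tip 0.014 394.3852192659277
blank 1229 (array([401.4, 170.9]), array([334.3, 106.4]), 79.14) 0.04775003049680643
milled 1148 (array([448.1, 178.1]), array([388.1, 146.9]), 30.34)
bed all (array([ 493.7, -129.2]), array([301.2, 371.7]), -4.04)
lips 1093 (array([ 619.6, -160. ]), array([224.5,  95.7]), 84.41)
floor 1904 (array([ 619.9, -142.4]), array([292.2,  95.8]), 85.49)
stop 104 [ 0.61018344 -0.26129538  0.05613646]
red 74 [ 0.65800543 -0.07993064  0.05007134] (array([665.9, -82.1]), array([57.2, 25.5]), 60.58)
```

Request:
arm_command:
  translation:
    - [12.9, -15.3, 0]
    - [12.9, -15.3, 0]
    - [12.9, -15.3, 0]
    - [12.9, -15.3, 0]
    - [12.9, -15.3, 0]
  turn: [-0.6, -0.6, -0.6, -0.6, -0.6]
  hand: [0, 0, 0, 0, 0]

```text
clock: 0.82
eef_pos: [0.2637, -0.2571, 0.2452]
tool_rot: [0.867, 0.498, 0.0, -0.0]
ft_force: [1.3, -0.6, 0.2]
grip_width: 0.0851
```

Request:
arm_command:
  translation:
    - [19.3, -5.3, 0]
    - [19.3, -5.3, 0]
    - [19.3, -5.3, 0]
    - [19.3, -5.3, 0]
    - [19.3, -5.3, 0]
  turn: [-0.6, -0.6, -0.6, -0.6, -0.6]
  hand: [0, 0, 0, 0, 0]

```text
clock: 1.23
eef_pos: [0.3164, -0.0641, 0.2457]
tool_rot: [0.681, 0.733, 0.001, 0.0]
ft_force: [1.6, -0.3, -0.6]
grip_width: 0.0854
```

Request:
arm_command:
  translation:
    - [18.9, 6.4, 0]
    - [18.9, 6.4, 0]
    - [18.9, 6.4, 0]
    - [18.9, 6.4, 0]
    - [18.9, 6.4, 0]
  turn: [-0.09, -0.09, -0.09, -0.09, -0.09]
  hand: [0, 0, 0, 0, 0]

```text
clock: 1.65
eef_pos: [0.3679, 0.1295, 0.2456]
tool_rot: [0.649, 0.761, 0.001, 0.0]
ft_force: [1.3, -0.5, -0.1]
grip_width: 0.0852
```

Request:
arm_command:
  translation:
    - [13.0, 6.5, 0]
    - [13.0, 6.5, 0]
    - [13.0, 6.5, 0]
    - [13.0, 6.5, 0]
    - [13.0, 6.5, 0]
  turn: [0, 0, 0, 0, 0]
  hand: [0, 0, 0, 0, 0]

```text
clock: 2.07
eef_pos: [0.4125, 0.2692, 0.2447]
tool_rot: [0.648, 0.762, 0.001, -0.0]
ft_force: [-0.0, -1.0, 0.3]
grip_width: 0.0856
```

```bash
cat >> h.py <<'E'
def maskrect(n,p,z,lo,hi,near,info,smin=90):
    "largest blob of a colour, its outline rayed to plane z, fitted rectangle"
    h=cv2.cvtColor(p,cv2.COLOR_RGB2HSV)
    m=cv2.inRange(h,np.array(lo),np.array(hi))
    cs,_=cv2.findContours(m,cv2.RETR_EXTERNAL,cv2.CHAIN_APPROX_NONE)
    out=[]
    for c in cs:
        if cv2.contourArea(c)<smin: continue
        W=np.array([w(n,(q[0][1],q[0][0]),z,info)[:2] for q in c])
        if np.linalg.norm(W.mean(0)-near)<.1: out.append((len(W),rect(W)))
    return sorted(out,key=lambda t:-t[0])[:3]
E
python3 - <<'E'
from h import *
o=get_obs(); print(o['eef_pos'],o['tool_rot'])
p0=cv2.imread('pics/t0.png')[:,:,::-1].copy()
print(maskrect('top',p0,.038,(2,110,60),(16,255,255),(.42,.26),camera_info('top')))
i=camera_info('wrist'); p,d=snap('wrist','w1.png')
print(maskrect('wrist',p,.038,(2,110,60),(16,255,255),(.42,.26),i))
print(np.round(i['mtx'],1).tolist(), np.round(i['world_to_cam'],3).tolist())
for q in spot_point('wrist','blank_center')[:3]: print(q, w('wrist',q['location'],.038,i))
E
```

```text
[0.41246325 0.26917524 0.24467467] [ 6.47696301e-01  7.61898178e-01  7.78480516e-04 -2.47863987e-04]
[(140, (array([420. , 263.5]), array([ 56.6, 136.4]), -78.34))]
[(341, (array([418.4, 262.1]), array([ 56.4, 136.5]), -78.37))]
[[325.2, 0.0, 282.0], [0.0, 325.2, 209.9], [0.0, 0.0, 1.0]] [[0.987, 0.161, 0.001, -0.45], [0.152, -0.936, 0.318, 0.149], [0.052, -0.314, -0.948, 0.443], [0.0, 0.0, 0.0, 1.0]]
{'location': [29.7, 312.9], 'conf': 0.87} [0.41690671 0.43343904 0.038     ]
{'location': [185.4, 287.5], 'conf': 0.78} [0.41830261 0.26745529 0.038     ]
{'location': [128.7, 156.8], 'conf': 0.73} [0.26964253 0.30855392 0.038     ]
```

View pics/w1.png

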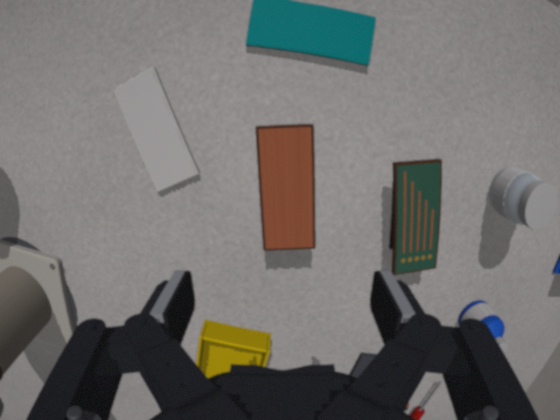

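The wrist view shows the copper blank at (185,287), the green board at (216,418), and the turquoise and white slabs clear. The two cameras agree: centre (0.419, 0.263), axis −78.4°. I'll grip it 45 mm towards its rear (+y) end.

Request:
arm_command:
  translation:
    - [3.8, 0.4, 0]
    - [3.8, 0.4, 8]
    - [3.8, 0.4, 15]
    - [3.8, 0.4, 15]
    - [3.8, 0.4, 15]
  turn: [-0.04, -0.04, -0.04, -0.04, -0.04]
  hand: [0, 0, 0, 0, 0]

```text
clock: 2.58
eef_pos: [0.4072, 0.3002, 0.0919]
tool_rot: [0.635, 0.773, -0.003, -0.001]
ft_force: [-0.3, -0.3, -0.0]
grip_width: 0.0852
```

Request:
arm_command:
  translation:
    - [0, 0, 2.5]
    - [0, 0, 5]
    - [0, 0, 6.2]
    - [0, 0, 6.2]
    - [0, 0, 6.2]
  turn: [0, 0, 0, 0, 0]
  hand: [0, 0, 0, 0, 0]

```text
clock: 3.0
eef_pos: [0.409, 0.3017, 0.0333]
tool_rot: [0.635, 0.773, -0.001, -0.0]
ft_force: [1.1, 1.1, -0.0]
grip_width: 0.0852
```

```bash
python3 - <<'E'
from h import *
o=get_obs(); print(np.round(o['eef_pos'],4),o['tool_rot'])
p,d=snap('wrist','w2.png')
E
```

```text
[0.409  0.3017 0.0333] [ 6.34741473e-01  7.72724030e-01 -9.02900367e-04 -1.41297271e-04]
```

View pics/w2.png

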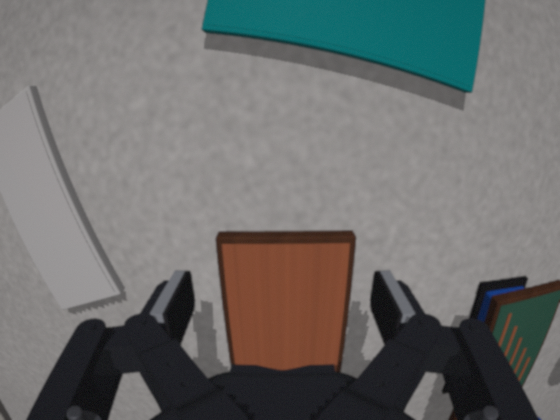

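The slab (rear edge at row 237, columns 218–355) is centred between the pads, with the green board clear at the right. Closing.

Request:
arm_command:
  translation:
    - [0, 0, 0]
    - [0, 0, 0]
    - [0, 0, 0]
    - [0, 0, 0]
    - [0, 0, 0]
  turn: [0, 0, 0, 0, 0]
  hand: [1, 1, 1, 1, 1]

```text
clock: 3.47
eef_pos: [0.4107, 0.3038, 0.0354]
tool_rot: [0.634, 0.773, 0.002, 0.001]
ft_force: [-0.3, -1.5, 6.8]
grip_width: 0.0585
```

Request:
arm_command:
  translation:
    - [0, 0, 0]
    - [0, 0, 0]
    - [0, 0, 0]
    - [0, 0, -1]
    - [0, 0, -3]
  turn: [0, 0, 0, 0, 0]
  hand: [1, 1, 1, 1, 1]

```text
clock: 3.88
eef_pos: [0.4078, 0.302, 0.0625]
tool_rot: [0.634, 0.773, -0.002, -0.001]
ft_force: [0.1, 0.0, -1.9]
grip_width: 0.0579
```

Request:
arm_command:
  translation:
    - [0, 0, -4]
    - [0, 0, -8]
    - [0, 0, -12]
    - [0, 0, -14]
    - [0, 0, -14]
  turn: [0, 0, 0, 0, 0]
  hand: [1, 1, 1, 1, 1]

```text
clock: 4.3
eef_pos: [0.4122, 0.3053, 0.2105]
tool_rot: [0.634, 0.773, 0.006, 0.001]
ft_force: [0.2, 0.6, -1.2]
grip_width: 0.0581
```

```bash
python3 - <<'E'
from h import *
o=get_obs(); print(np.round(o['eef_pos'],4),o['tool_rot'],o['grip_width'],o['ft_force'])
i=camera_info('wrist');p,d=snap('wrist')
for z in (.195,.2,.205):
  for q in maskrect('wrist',p,z,(2,110,60),(16,255,255),(.41,.26),i): print(z,q)
# bed from top: robust, rectify with known planes
t=camera_info('top'); pt,d=snap('top','t1.png')
K=np.array(t['mtx']);T=np.array(t['world_to_cam'])
# ortho view at z=.05: x .72->.52 rows, y .06->-.36 cols, 0.6mm/px
c,r=np.meshgrid(np.arange(700),np.arange(333))
W=np.stack([.72-r*.0006,.06-c*.0006,np.full(r.shape,.04)],-1)
C=W@T[:3,:3].T+T[:3,3]; uv=C@K.T; uv=uv[...,:2]/uv[...,2:]
cv2.imwrite('pics/ortho.png',cv2.remap(pt,uv.astype(np.float32),None,cv2.INTER_CUBIC)[:,:,::-1])
E
```

```text
[0.4122 0.3053 0.2105] [0.63407364 0.77324668 0.00616498 0.00147639] 0.058069428164967934 [ 0.16316366  0.56987966 -1.19748314]
0.195 (487, (array([417. , 281.9]), array([66.3, 92.4]), -78.03))
0.2 (487, (array([416.2, 285.5]), array([64. , 89.2]), -78.03))
0.205 (487, (array([415.4, 289. ]), array([61.7, 86. ]), -78.03))
```

View pics/ortho.png

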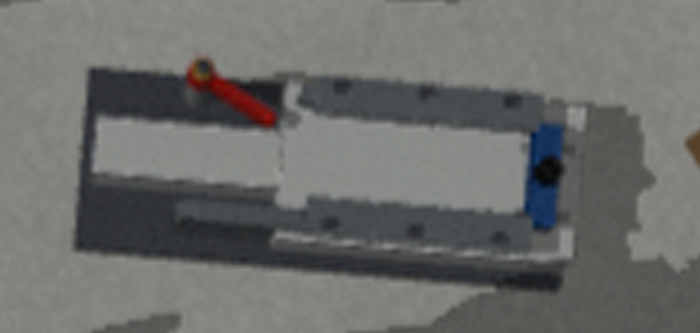

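The ortho picture shows the tongue from (94,150) to the mouth at about (285,158), keeper post (203,70) and tip (270,118), and the stop face at about column 527. It also gives a yaw of about 4°. I'll fit the bed model's edges to the images for a precise pose.

```bash
cat > fit.py <<'E'
from h import *
from scipy.optimize import minimize
from scipy.ndimage import map_coordinates
E_=[(-120,-56,12,-120,56,12),(-120,-56,12,182,-56,12),(-120,56,12,182,56,12),
 (-112,-17,40,-112,17,40),(-112,17,40,-15,17,40),(-112,-17,40,-62,-17,40),
 (16,25,57,138,25,57),(16,-25,57,138,-25,57),(16,-43,57,16,-25,57),(16,25,57,16,43,57)]
def bedw(P,s):
    a=s[2]; P=np.asarray(P)/1000
    return np.stack([s[0]+np.cos(a)*P[:,0]-np.sin(a)*P[:,1], s[1]+np.sin(a)*P[:,0]+np.cos(a)*P[:,1],P[:,2]],-1)
def proj(i,X):
    T=np.array(i['world_to_cam']);C=X@T[:3,:3].T+T[:3,3]; u=C@np.array(i['mtx']).T; return u[:,:2]/u[:,2:]
def score(s,i,G,per=False):
    out=[]
    for e in E_:
        n=40; A=np.linspace(e[:3],e[3:],n); u=proj(i,bedw(A,s)); t=u[-1]-u[0]; nrm=np.array([-t[1],t[0]])/np.linalg.norm(t)
        g=[map_coordinates(q,[u[:,1],u[:,0]],order=1,mode='nearest') for q in G]
        out.append((g[0]*nrm[0]+g[1]*nrm[1]).mean())
    return np.abs(out) if per else -np.sum(np.abs(out))
def fit(name,img,s0):
    i=camera_info(name); g=cv2.cvtColor(img,cv2.COLOR_RGB2GRAY).astype(np.float32)
    for sg in (2,1):
        b=cv2.GaussianBlur(g,(0,0),sg); G=(cv2.Sobel(b,cv2.CV_32F,1,0),cv2.Sobel(b,cv2.CV_32F,0,1))
        best=None
        for k in range(25):
            st=np.array(s0)+(np.random.default_rng(k).uniform(-1,1,3)*[.006,.006,.03] if k else 0)
            r=minimize(score,st,args=(i,G),method='Nelder-Mead',options=dict(initial_simplex=st+np.vstack([np.zeros(3),np.diag([.004,.004,.02])]),xatol=1e-5,fatol=1e-3))
            if best is None or r.fun<best.fun: best=r
        s0=best.x
    return best.x,best.fun,np.round(score(best.x,i,G,True))
E
python3 - <<'E'
from fit import *
s0=[.622,-.114,np.radians(-94.3)]
for n,f in(('top','t0.png'),('scene',None)):
    img=cv2.imread('pics/'+f)[:,:,::-1].copy() if f else snap('scene','s1.png')[0]
    s,v,p=fit(n,img,s0); print(n,np.round(s[:2],4),np.degrees(s[2]).round(2),v,p)
    i=camera_info(n); o=img[:,:,::-1].copy()
    for e in E_:
        u=proj(i,bedw([e[:3],e[3:]],s)); cv2.line(o,*[tuple(int(round(v*16)) for v in q) for q in u],(0,255,255),1,cv2.LINE_AA,4)
    u=proj(i,bedw([[-120,-56,0],[182,56,57]],s)).astype(int); c=u.mean(0).astype(int)
    cv2.imwrite(f'pics/fit_{n}.png',cv2.resize(o[max(0,c[1]-60):c[1]+60,max(0,c[0]-90):c[0]+90],None,fx=4,fy=4,interpolation=cv2.INTER_CUBIC))
a,b=[cv2.imread(f'pics/fit_{n}.png') for n in('top','scene')]
h=min(a.shape[0],b.shape[0]); cv2.imwrite('pics/fit.png',cv2.resize(np.vstack([a[:,:720],b[:,:720]]),(450,600)) if a.shape[1]==b.shape[1] else a)
E
```

```text
top [ 0.6235 -0.108 ] -95.2 -1206.4599767968296 [165. 166.  65. 157. 192. 144. 135. 126.  42.  14.]
scene [ 0.6249 -0.1025] -94.74 -1582.6973137813059 [273. 146. 215.  31. 269. 310. 197.  81.  40.  22.]
```

View pics/fit.png

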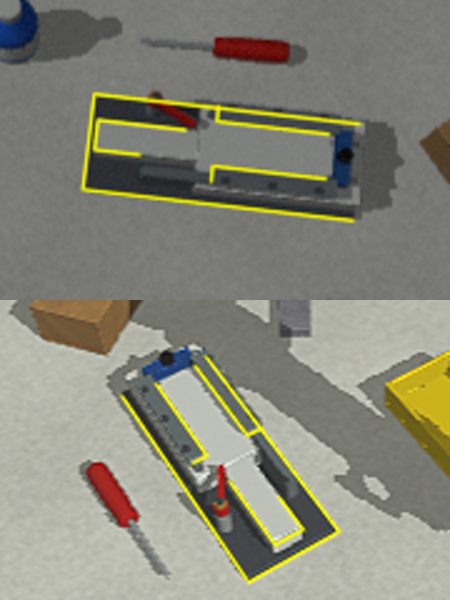

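The overlay fits well: bed origin about (0.624, −0.108), yaw −95.1°. Carrying the slab above the outer end of the tongue.

Request:
arm_command:
  translation:
    - [-3.5, 2.2, 0]
    - [-7, 4.4, 0]
    - [-10.5, 6.6, 0]
    - [-13.9, 8.8, 0]
    - [-13.9, 8.8, 0]
  turn: [0, 0, 0, 0, 0]
  hand: [1, 1, 1, 1, 1]

```text
clock: 4.87
eef_pos: [0.5261, 0.1785, 0.2006]
tool_rot: [0.637, 0.771, -0.002, 0.001]
ft_force: [0.3, 0.6, -1.9]
grip_width: 0.0579
```

Request:
arm_command:
  translation:
    - [-3.5, 2.2, 0]
    - [-7, 4.4, 0]
    - [-10.5, 6.6, 0]
    - [-13.9, 8.8, 0]
    - [-13.9, 8.8, 0]
  turn: [0.08, 0.16, 0.24, 0.286, 0.286]
  hand: [1, 1, 1, 1, 1]

```text
clock: 5.28
eef_pos: [0.6393, 0.0589, 0.1991]
tool_rot: [0.741, 0.672, -0.002, 0.0]
ft_force: [0.4, 0.5, -0.7]
grip_width: 0.0587
```

Request:
arm_command:
  translation:
    - [0, 0, 3]
    - [0, 0, 6]
    - [0, 0, 9]
    - [0, 0, 12]
    - [0, 0, 12]
  turn: [0, 0, 0, 0, 0]
  hand: [1, 1, 1, 1, 1]

```text
clock: 5.7
eef_pos: [0.6293, 0.0646, 0.0737]
tool_rot: [0.738, 0.675, -0.007, -0.005]
ft_force: [-2.4, -0.0, -2.2]
grip_width: 0.0583
```

```bash
cat > st.py <<'E'
from fit import *
S=np.array([.624,-.108,np.radians(-95.1)])
def tob(p):
    a=S[2]; d=np.array(p[:2])-S[:2]; return np.round(1000*np.array([np.cos(a)*d[0]+np.sin(a)*d[1],-np.sin(a)*d[0]+np.cos(a)*d[1],p[2]]),1)
def st():
    o=get_obs(); e=R.from_quat(o['tool_rot']).as_matrix(); a=np.degrees(np.arctan2(e[1,0],e[0,0]))
    print('t',round(o['clock'],2),'bed TCP',tob(o['eef_pos']),'tool x - (-bed x): %.2f deg'%(a-180-np.degrees(S[2])),'tilt',np.round(e[:,2],3),'F',np.round(o['ft_force'],1),'w',round(o['grip_width'],4))
E
python3 - <<'E'
from st import *
st()
p,_=snap('scene')
i=camera_info('scene')
u=proj(i,bedw([[-120,0,40]],S)).astype(int)[0]; x,y=max(0,u[0]-110),max(0,u[1]-100)
a=cv2.resize(p[y:y+180,x:x+240],None,fx=3,fy=3,interpolation=cv2.INTER_CUBIC)
cv2.imwrite('pics/s2.png',a[:,:,::-1])
E
```

```text
t 5.7 bed TCP [-172.3  -10.    73.7] tool x - (-bed x): 0.01 deg tilt [-0.018 -0.002 -1.   ] F [-2.4 -0.  -2.2] w 0.0583
```

View pics/s2.png

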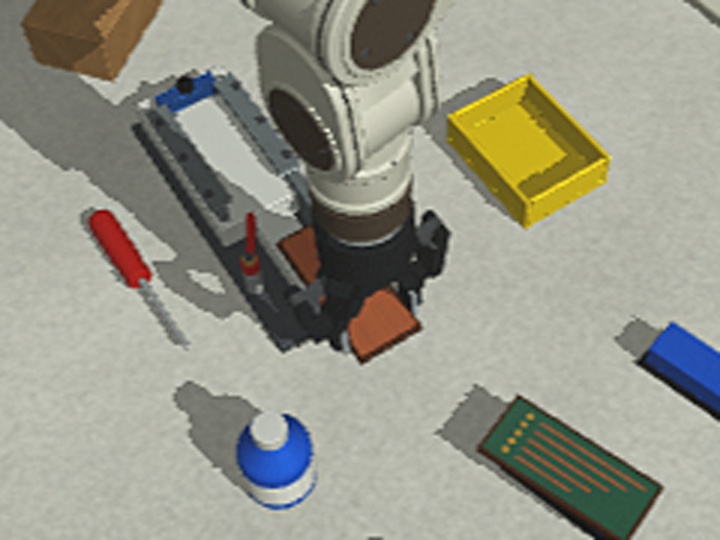

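The slab is held level in the air over the tongue's outer end, keeper ahead at (250,240). Let it settle and read again.

Request:
arm_command:
  translation:
    - [0, 0, 0]
    - [0, 0, 0]
    - [0, 0, 0]
  turn: [0, 0, 0]
  hand: [1, 1, 1]

```text
clock: 6.0
eef_pos: [0.6381, 0.0653, 0.0858]
tool_rot: [0.738, 0.675, 0.002, 0.001]
ft_force: [-0.2, -0.4, -0.9]
grip_width: 0.0582
```

```bash
python3 - <<'E'
from st import *
st()
i=camera_info('top'); p,_=snap('top','t2.png')
print(maskrect('top',p,.075,(2,110,60),(16,255,255),(.64,.05),i,20))
i=camera_info('wrist'); p,_=snap('wrist','w3.png')
for z in (.07,.075): print(maskrect('wrist',p,z,(2,110,60),(16,255,255),(.64,.05),i,20))
E
```

```text
t 6.0 bed TCP [-173.9   -1.4   85.8] tool x - (-bed x): 0.01 deg tilt [ 0.004  0.    -1.   ] F [-0.2 -0.4 -0.9] w 0.0582
[(46, (array([635.2, -34.2]), array([52.4, 18.6]), 1.01))]
[(493, (array([635.6,  40.7]), array([92.8, 66.5]), 85.27))]
[(493, (array([635.9,  44.4]), array([89.5, 64.2]), 85.27))]
```

Request:
arm_command:
  translation:
    - [0, 0.15, 1.5]
    - [0, 0.15, 3]
    - [0, 0.15, 3.6]
    - [0, 0.15, 3.6]
    - [0, 0.15, 3.6]
  turn: [0, 0, 0, 0, 0]
  hand: [1, 1, 1, 1, 1]

```text
clock: 6.52
eef_pos: [0.638, 0.0649, 0.0478]
tool_rot: [0.738, 0.675, 0.0, 0.0]
ft_force: [-0.0, -0.2, -1.0]
grip_width: 0.0585
```

Request:
arm_command:
  translation:
    - [0, 0, 0.2]
    - [0, 0, 0.2]
    - [0, 0, 0.2]
  turn: [0, 0, 0]
  hand: [1, 1, 1]

```text
clock: 6.77
eef_pos: [0.6384, 0.0649, 0.0461]
tool_rot: [0.738, 0.675, 0.0, 0.0]
ft_force: [0.6, 0.1, -1.2]
grip_width: 0.0582
```

```bash
python3 - <<'E'
from st import *
st()
i=camera_info('top'); p,_=snap('top','t3.png')
print(maskrect('top',p,.048,(2,110,60),(16,255,255),(.64,0),i,20))
u=proj(i,bedw([[-60,0,40]],S)).astype(int)[0]; a=p[u[1]-45:u[1]+45,u[0]-60:u[0]+60]
s,_=snap('scene'); i=camera_info('scene');u=proj(i,bedw([[-60,0,40]],S)).astype(int)[0]
b=s[u[1]-60:u[1]+60,u[0]-60:u[0]+60]
cv2.imwrite('pics/c3.png',np.hstack([cv2.resize(a,(400,300),interpolation=cv2.INTER_CUBIC),cv2.resize(b,(300,300),interpolation=cv2.INTER_CUBIC)])[:,:,::-1])
E
```

```text
t 6.77 bed TCP [-173.5   -1.    46.1] tool x - (-bed x): 0.00 deg tilt [ 0.001  0.    -1.   ] F [ 0.6  0.1 -1.2] w 0.0582
[(45, (array([631. , -35.8]), array([50.9, 19.1]), 1.01))]
```

View pics/c3.png

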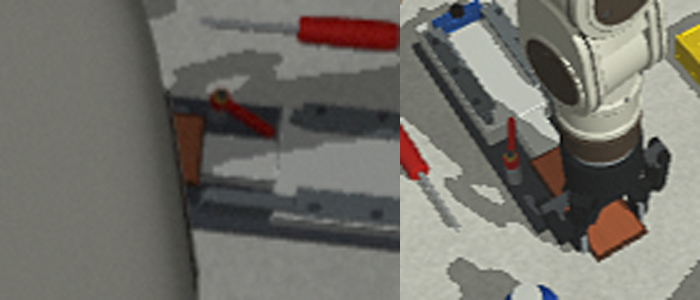

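The slab front (crop column 203, rows 113–183) is lined up just before the fence and short of the keeper. Next: lower onto the tongue, then start sliding.

Request:
arm_command:
  translation:
    - [0, 0, 0.1]
    - [0, 0, 0.2]
    - [0, 0, 0.2]
  turn: [0, 0, 0]
  hand: [1, 1, 1]

```text
clock: 7.12
eef_pos: [0.6384, 0.0649, 0.0441]
tool_rot: [0.738, 0.675, 0.0, 0.0]
ft_force: [-0.8, 0.6, 3.6]
grip_width: 0.0584
```

Request:
arm_command:
  translation:
    - [-0.4, 0.05, 0]
    - [-0.8, 0.05, 0]
    - [-1.2, 0.05, 0]
    - [-1.6, 0.05, 0]
    - [-2.0, 0.05, 0]
  turn: [0, 0, 0, 0, 0]
  hand: [1, 1, 1, 1, 1]

```text
clock: 7.53
eef_pos: [0.6378, 0.0453, 0.0444]
tool_rot: [0.738, 0.675, 0.002, 0.0]
ft_force: [0.8, 4.2, 6.3]
grip_width: 0.0584
```

```bash
python3 -c "
from st import *
st()"
```

```text
t 7.53 bed TCP [-1.539e+02  1.000e-01  4.440e+01] tool x - (-bed x): 0.03 deg tilt [ 0.003  0.002 -1.   ] F [0.8 4.2 6.3] w 0.0584
```

Request:
arm_command:
  translation:
    - [-0.4, 0, -0.08]
    - [-0.8, 0, -0.08]
    - [-1.2, 0, -0.08]
    - [-1.6, 0, -0.08]
    - [-2.0, 0, -0.08]
  turn: [0, 0, 0, 0, 0]
  hand: [1, 1, 1, 1, 1]

```text
clock: 7.95
eef_pos: [0.635, 0.0271, 0.045]
tool_rot: [0.737, 0.675, 0.002, -0.002]
ft_force: [-1.8, 9.0, 9.0]
grip_width: 0.0582
```

```bash
python3 -c "
from st import *
st()"
```

```text
t 7.95 bed TCP [-135.5   -1.    45. ] tool x - (-bed x): 0.07 deg tilt [ 0.001  0.005 -1.   ] F [-1.8  9.   9. ] w 0.0582
```

Request:
arm_command:
  translation:
    - [-0.3, 0.05, -0.1]
    - [-0.7, 0.05, -0.1]
    - [-1.1, 0.05, -0.1]
    - [-1.5, 0.05, -0.1]
    - [-1.5, 0.05, -0.1]
  turn: [0, 0, 0, 0, 0]
  hand: [1, 1, 1, 1, 1]

```text
clock: 8.37
eef_pos: [0.6334, 0.0105, 0.0454]
tool_rot: [0.738, 0.675, 0.001, -0.001]
ft_force: [-2.5, 4.8, 5.7]
grip_width: 0.0581
```

```bash
python3 - <<'E'
from st import *
st()
i=camera_info('top'); p,_=snap('top','t4.png')
u=proj(i,bedw([[-20,0,40]],S)).astype(int)[0]; a=p[u[1]-40:u[1]+40,u[0]-50:u[0]+50]
s,_=snap('scene'); i=camera_info('scene');u=proj(i,bedw([[-40,0,40]],S)).astype(int)[0]
b=s[u[1]-45:u[1]+45,u[0]-45:u[0]+45]
cv2.imwrite('pics/c4.png',np.hstack([cv2.resize(a,(450,360),interpolation=cv2.INTER_CUBIC),cv2.resize(b,(345,360),interpolation=cv2.INTER_CUBIC)])[:,:,::-1])
E
```

```text
t 8.37 bed TCP [-118.8   -1.2   45.4] tool x - (-bed x): -0.03 deg tilt [-0.001  0.003 -1.   ] F [-2.5  4.8  5.7] w 0.0581
```

View pics/c4.png

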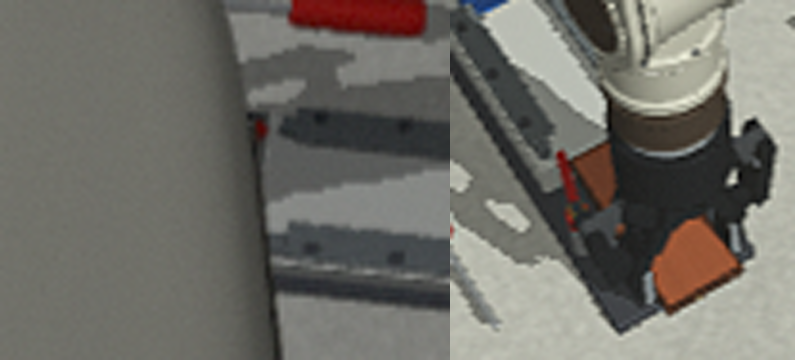

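The scene crop shows the slab alongside the keeper, which is cammed out parallel to it. Continuing through the mouth.

Request:
arm_command:
  translation:
    - [-0.3, 0, -0.05]
    - [-0.7, 0, -0.05]
    - [-1.1, 0, -0.05]
    - [-1.5, 0, -0.05]
    - [-1.9, 0, -0.05]
  turn: [0, 0, 0, 0, 0]
  hand: [1, 1, 1, 1, 1]

```text
clock: 8.88
eef_pos: [0.6316, -0.0079, 0.0454]
tool_rot: [0.738, 0.675, 0.001, -0.002]
ft_force: [-0.5, 7.0, 4.8]
grip_width: 0.0582
```

```bash
python3 -c "
from st import *
st()"
```

```text
t 8.88 bed TCP [-100.4   -1.3   45.4] tool x - (-bed x): 0.03 deg tilt [-0.001  0.003 -1.   ] F [-0.5  7.   4.8] w 0.0582
```

Request:
arm_command:
  translation:
    - [-0.4, 0, 0]
    - [-0.8, 0, 0]
    - [-1.2, 0, 0]
    - [-1.6, 0, 0]
    - [-2.0, 0, 0]
  turn: [0, 0, 0, 0, 0]
  hand: [1, 1, 1, 1, 1]

```text
clock: 9.3
eef_pos: [0.6299, -0.0279, 0.0455]
tool_rot: [0.738, 0.675, 0.001, -0.002]
ft_force: [-1.8, 6.4, 5.1]
grip_width: 0.0582
```

Request:
arm_command:
  translation:
    - [-0.2, 0, 0]
    - [-0.2, 0, 0]
    - [-0.2, 0, 0]
  turn: [0, 0, 0]
  hand: [1, 1, 1]

```text
clock: 9.55
eef_pos: [0.6297, -0.0305, 0.0455]
tool_rot: [0.738, 0.675, 0.0, -0.001]
ft_force: [-1.6, 4.5, 5.1]
grip_width: 0.0582
```

```bash
python3 - <<'E'
from st import *
st()
i=camera_info('wrist'); p,_=snap('wrist','w5.png')
for z in (.048,): print(maskrect('wrist',p,z,(2,110,60),(16,255,255),(.62,0),i,20))
i=camera_info('top'); p,_=snap('top','t5.png')
u=proj(i,bedw([[0,0,40]],S)).astype(int)[0]; a=p[u[1]-40:u[1]+40,u[0]-50:u[0]+50]
s,_=snap('scene'); i=camera_info('scene');u=proj(i,bedw([[-20,0,40]],S)).astype(int)[0]
b=s[u[1]-45:u[1]+45,u[0]-45:u[0]+45]
cv2.imwrite('pics/c5.png',np.hstack([cv2.resize(a,(450,360),interpolation=cv2.INTER_CUBIC),cv2.resize(b,(345,360),interpolation=cv2.INTER_CUBIC)])[:,:,::-1])
E
```

```text
t 9.55 bed TCP [-77.7  -1.2  45.5] tool x - (-bed x): -0.00 deg tilt [-0.001  0.002 -1.   ] F [-1.6  4.5  5.1] w 0.0582
[(497, (array([628.6, -41.5]), array([81. , 58.3]), 85.63))]
```

View pics/c5.png

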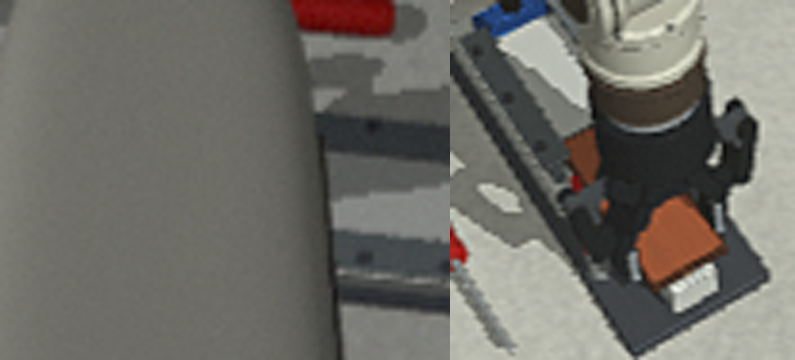

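The slab's front is under the lips, the keeper is cammed out, and the rear rests on the white tongue. Releasing, lifting, shutting the fingers and going behind.

Request:
arm_command:
  translation:
    - [0, 0, 0]
    - [0, 0, 0]
    - [0, 0, 0]
    - [0, 0, 0]
    - [0, 0, 0]
  turn: [0, 0, 0, 0, 0]
  hand: [0, 0, 0, 0, 0]

```text
clock: 10.12
eef_pos: [0.6302, -0.0314, 0.0452]
tool_rot: [0.738, 0.675, -0.0, 0.0]
ft_force: [0.1, -0.4, -0.7]
grip_width: 0.0856
```

Request:
arm_command:
  translation:
    - [0, 0, -1.5]
    - [0, 0, -3.5]
    - [0, 0, -5.5]
    - [0, 0, -6]
    - [0, 0, -6]
  turn: [0, 0, 0, 0, 0]
  hand: [0, 0, 0, 0, 0]

```text
clock: 10.53
eef_pos: [0.632, -0.0312, 0.1077]
tool_rot: [0.738, 0.675, 0.002, 0.002]
ft_force: [0.8, 0.4, -1.3]
grip_width: 0.0852
```

Request:
arm_command:
  translation:
    - [2, 0, 0]
    - [4, -0.3, 0]
    - [5.8, -0.3, 0]
    - [5.8, -0.3, 0]
    - [5.8, -0.3, 0]
  turn: [0, 0, 0, 0, 0]
  hand: [1, 1, 1, 1, 1]

```text
clock: 10.95
eef_pos: [0.6317, 0.0279, 0.1039]
tool_rot: [0.737, 0.676, -0.001, -0.001]
ft_force: [-0.9, 0.3, -0.0]
grip_width: 0.0257
```

Request:
arm_command:
  translation:
    - [0, 0, 0]
    - [0, 0, 0]
    - [0, 0, 0]
    - [0, 0, 0]
    - [0, 0, 0]
  turn: [0, 0, 0, 0, 0]
  hand: [1, 1, 1, 1, 1]

```text
clock: 11.37
eef_pos: [0.6326, 0.0265, 0.1056]
tool_rot: [0.738, 0.675, -0.0, 0.0]
ft_force: [-0.9, -0.9, 0.5]
grip_width: -0.0001
```

```bash
python3 - <<'E'
from st import *
st()
i=camera_info('top'); p,_=snap('top','t6.png')
print(maskrect('top',p,.048,(2,110,60),(16,255,255),(.62,-.06),i,20))
u=proj(i,bedw([[-20,0,40]],S)).astype(int)[0]; a=p[u[1]-40:u[1]+40,u[0]-50:u[0]+50]
s,_=snap('scene'); i=camera_info('scene');u=proj(i,bedw([[-40,0,40]],S)).astype(int)[0]
b=s[u[1]-45:u[1]+45,u[0]-45:u[0]+45]
cv2.imwrite('pics/c6.png',np.hstack([cv2.resize(a,(450,360),interpolation=cv2.INTER_CUBIC),cv2.resize(b,(345,360),interpolation=cv2.INTER_CUBIC)])[:,:,::-1])
E
```

```text
t 11.37 bed TCP [-134.7   -3.4  105.6] tool x - (-bed x): -0.05 deg tilt [ 0. -0. -1.] F [-0.9 -0.9  0.5] w -0.0001
[(69, (array([ 623.3, -115.1]), array([53.4, 51.6]), 1.55))]
```

View pics/c6.png

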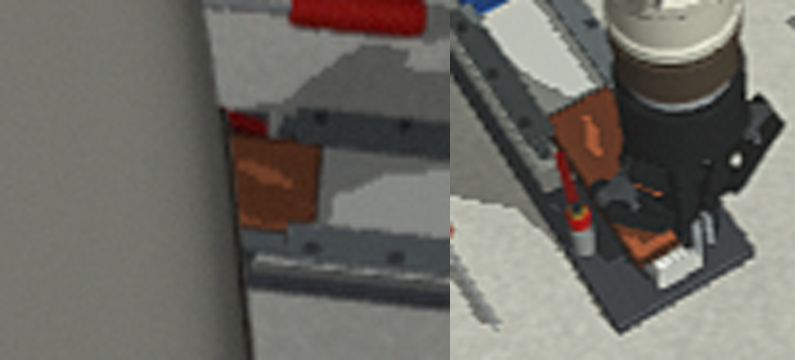

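The slab's front is under both lips and the keeper leans on its side. Fingers shut behind it. Lowering and starting the push.

Request:
arm_command:
  translation:
    - [0, 0, 2]
    - [0, 0, 4]
    - [0, 0, 4.9]
    - [0, 0, 4.9]
    - [0, 0, 4.9]
  turn: [0, 0, 0, 0, 0]
  hand: [1, 1, 1, 1, 1]

```text
clock: 11.88
eef_pos: [0.6322, 0.0271, 0.0563]
tool_rot: [0.738, 0.675, -0.001, -0.0]
ft_force: [-0.7, -0.1, -0.3]
grip_width: 0.0002
```

Request:
arm_command:
  translation:
    - [-0.5, 0, 0]
    - [-1, 0, 0]
    - [-1.5, 0, 0]
    - [-2, 0, 0]
    - [-2.5, 0, 0]
  turn: [0, 0, 0, 0, 0]
  hand: [1, 1, 1, 1, 1]

```text
clock: 12.3
eef_pos: [0.6311, 0.0031, 0.0576]
tool_rot: [0.738, 0.675, 0.002, -0.001]
ft_force: [0.6, 5.4, 2.0]
grip_width: -0.0002
```

```bash
python3 - <<'E'
from st import *
st()
i=camera_info('top'); p,_=snap('top')
print(maskrect('top',p,.048,(2,110,60),(16,255,255),(.62,-.06),i,20))
E
```

```text
t 12.3 bed TCP [-111.3   -2.8   57.6] tool x - (-bed x): 0.03 deg tilt [ 0.002  0.003 -1.   ] F [0.6 5.4 2. ] w -0.0002
[(46, (array([ 625.1, -131.3]), array([45. , 24.6]), 1.54))]
```

Request:
arm_command:
  translation:
    - [-0.5, 0, 0.1]
    - [-1, 0, 0.1]
    - [-1.5, 0, 0.1]
    - [-2, 0, 0.1]
    - [-2.5, 0, 0.1]
  turn: [0, 0, 0, 0, 0]
  hand: [1, 1, 1, 1, 1]

```text
clock: 12.77
eef_pos: [0.6292, -0.0209, 0.0569]
tool_rot: [0.737, 0.676, 0.002, -0.0]
ft_force: [0.6, 6.9, 4.4]
grip_width: -0.0001
```

Request:
arm_command:
  translation:
    - [-0.5, 0, 0]
    - [-1, 0, 0]
    - [-1.5, 0, 0]
    - [-2, 0, 0]
    - [-2.5, 0, 0]
  turn: [0, 0, 0, 0, 0]
  hand: [1, 1, 1, 1, 1]

```text
clock: 13.18
eef_pos: [0.6271, -0.0458, 0.057]
tool_rot: [0.737, 0.676, 0.002, -0.0]
ft_force: [0.2, 7.1, 4.8]
grip_width: -0.0
```

```bash
python3 - <<'E'
from st import *
st()
E
```

```text
t 13.18 bed TCP [-62.3  -2.5  57. ] tool x - (-bed x): 0.10 deg tilt [ 0.003  0.004 -1.   ] F [0.2 7.1 4.8] w -0.0
```

Request:
arm_command:
  translation:
    - [-0.5, -0.1, -0.05]
    - [-1, -0.1, -0.05]
    - [-1.5, -0.1, -0.05]
    - [-2, -0.1, -0.05]
    - [-2.5, -0.1, -0.05]
  turn: [0, 0, 0, 0, 0]
  hand: [1, 1, 1, 1, 1]

```text
clock: 13.6
eef_pos: [0.6248, -0.0708, 0.0571]
tool_rot: [0.737, 0.676, 0.003, 0.0]
ft_force: [2.4, 6.5, 0.4]
grip_width: -0.0003
```

Request:
arm_command:
  translation:
    - [-0.3, 0, 0]
    - [-0.6, 0, 0]
    - [-0.9, 0, 0]
    - [-1.2, 0, 0]
    - [-1.5, 0, 0]
  turn: [0, 0, 0, 0, 0]
  hand: [1, 1, 1, 1, 1]

```text
clock: 14.02
eef_pos: [0.6235, -0.0857, 0.057]
tool_rot: [0.737, 0.676, 0.003, 0.0]
ft_force: [4.3, 5.8, 1.3]
grip_width: -0.0001
```

```bash
python3 - <<'E'
from st import *
st()
i=camera_info('top'); p,_=snap('top')
print(maskrect('top',p,.048,(2,110,60),(16,255,255),(.62,-.16),i,20))
E
```

```text
t 14.02 bed TCP [-22.2  -2.5  57. ] tool x - (-bed x): 0.10 deg tilt [ 0.005  0.003 -1.   ] F [4.3 5.8 1.3] w -0.0001
[]
```

Request:
arm_command:
  translation:
    - [-0.2, 0, 0]
    - [-0.4, 0, 0]
    - [-0.6, 0, 0]
    - [-0.8, 0, 0]
    - [-1.0, 0, 0]
  turn: [0, 0, 0, 0, 0]
  hand: [1, 1, 1, 1, 1]

```text
clock: 14.48
eef_pos: [0.6226, -0.096, 0.057]
tool_rot: [0.737, 0.676, 0.002, 0.001]
ft_force: [3.3, 3.4, 0.6]
grip_width: -0.0001
```

Request:
arm_command:
  translation:
    - [-0.1, 0, 0]
    - [-0.2, 0, 0]
    - [-0.3, 0, 0]
  turn: [0, 0, 0]
  hand: [1, 1, 1]

```text
clock: 14.73
eef_pos: [0.6202, -0.1005, 0.0563]
tool_rot: [0.738, 0.675, 0.0, 0.0]
ft_force: [0.7, 1.1, 0.4]
grip_width: -0.0002
```

Force dropped, so the keeper is probably past. Now feeling for the stop.

Request:
arm_command:
  translation:
    - [-0.1, 0, 0]
    - [-0.2, 0, 0]
    - [-0.2, 0, 0]
  turn: [0, 0, 0]
  hand: [1, 1, 1]

```text
clock: 14.98
eef_pos: [0.6198, -0.1026, 0.0561]
tool_rot: [0.738, 0.675, -0.0, 0.0]
ft_force: [0.6, 0.2, 1.2]
grip_width: 0.0002
```

Request:
arm_command:
  translation:
    - [-0.1, 0, 0]
    - [-0.2, 0, 0]
    - [-0.2, 0, 0]
  turn: [0, 0, 0]
  hand: [1, 1, 1]

```text
clock: 15.23
eef_pos: [0.6197, -0.1045, 0.0561]
tool_rot: [0.738, 0.675, -0.0, -0.0]
ft_force: [0.7, 0.8, 0.6]
grip_width: 0.0002
```

Request:
arm_command:
  translation:
    - [-0.1, 0, 0]
    - [-0.2, 0, 0]
    - [-0.2, 0, 0]
  turn: [0, 0, 0]
  hand: [1, 1, 1]

```text
clock: 15.48
eef_pos: [0.6195, -0.1059, 0.0561]
tool_rot: [0.738, 0.675, 0.0, -0.0]
ft_force: [0.5, 3.8, 0.8]
grip_width: 0.0001
```

Request:
arm_command:
  translation:
    - [-0.1, 0, 0]
    - [-0.1, 0, 0]
    - [-0.1, 0, 0]
  turn: [0, 0, 0]
  hand: [1, 1, 1]

```text
clock: 15.73
eef_pos: [0.6195, -0.1059, 0.0561]
tool_rot: [0.738, 0.675, 0.001, -0.001]
ft_force: [1.1, 5.2, 1.0]
grip_width: -0.0
```

```bash
python3 - <<'E'
from st import *
st()
i=camera_info('top'); p,_=snap('top')
u=proj(i,bedw([[50,0,40]],S)).astype(int)[0]; a=p[u[1]-40:u[1]+40,u[0]-50:u[0]+50]
s,_=snap('scene'); i=camera_info('scene');u=proj(i,bedw([[20,0,40]],S)).astype(int)[0]
b=s[u[1]-45:u[1]+45,u[0]-45:u[0]+45]
cv2.imwrite('pics/c7.png',np.hstack([cv2.resize(a,(450,360),interpolation=cv2.INTER_CUBIC),cv2.resize(b,(345,360),interpolation=cv2.INTER_CUBIC)])[:,:,::-1])
E
```

```text
t 15.73 bed TCP [-1.7 -4.6 56.1] tool x - (-bed x): 0.06 deg tilt [-0.     0.002 -1.   ] F [1.1 5.2 1. ] w -0.0
```

View pics/c7.png

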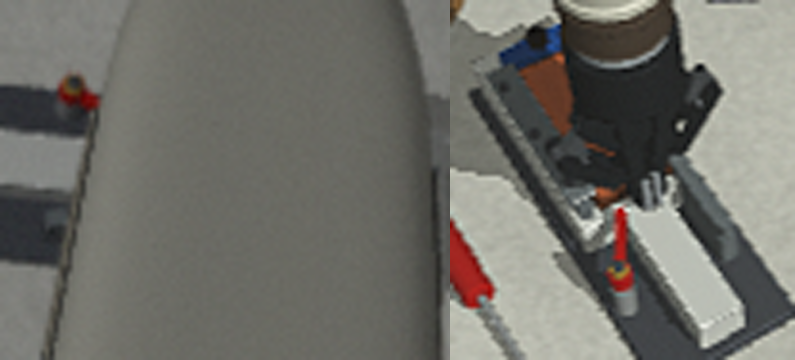

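The scene crop shows the keeper swung shut behind the slab and the copper front at the blue stop. Motion has stopped and force is rising by about 2.5 N/mm. Pressing on to about 12 N.

Request:
arm_command:
  translation:
    - [-0.1, 0, 0]
    - [-0.2, 0, 0]
    - [-0.2, 0, 0]
    - [-0.2, 0, 0]
  turn: [0, 0, 0, 0]
  hand: [1, 1, 1, 1]

```text
clock: 16.17
eef_pos: [0.6195, -0.106, 0.0561]
tool_rot: [0.737, 0.676, 0.002, -0.002]
ft_force: [1.6, 9.7, 1.9]
grip_width: 0.0001
```

Request:
arm_command:
  translation:
    - [-0.1, 0, 0]
    - [-0.1, 0, 0]
    - [-0.1, 0, 0]
    - [-0.1, 0, 0]
  turn: [0, 0, 0, 0]
  hand: [1, 1, 1, 1]

```text
clock: 16.5
eef_pos: [0.6195, -0.1061, 0.0561]
tool_rot: [0.737, 0.676, 0.003, -0.003]
ft_force: [0.8, 11.6, 1.6]
grip_width: -0.0001
```

The slab is stationary under 11.6 N. Backing off and lifting.

Request:
arm_command:
  translation:
    - [0.3, 0, 0]
    - [0.8, 0, 0]
    - [1.2, 0, 0]
    - [1.2, 0, -1]
    - [1.2, 0, -4]
  turn: [0, 0, 0, 0, 0]
  hand: [1, 1, 1, 1, 1]

```text
clock: 16.92
eef_pos: [0.6165, -0.098, 0.0917]
tool_rot: [0.738, 0.675, -0.004, -0.004]
ft_force: [-1.2, 0.2, -0.4]
grip_width: -0.0002
```

Request:
arm_command:
  translation:
    - [3, 0, -4]
    - [6, 0, -7]
    - [9, 0, -10]
    - [12, 0, -12]
    - [14, 0, -12]
  turn: [0, 0, 0, 0, 0]
  hand: [1, 1, 1, 1, 1]

```text
clock: 17.33
eef_pos: [0.6356, 0.0431, 0.2236]
tool_rot: [0.738, 0.675, 0.004, 0.004]
ft_force: [0.7, 1.1, 1.2]
grip_width: 0.0001
```

Request:
arm_command:
  translation:
    - [3, -3, 0]
    - [6, -6, 0]
    - [6, -9, 0]
    - [6, -12, 0]
    - [6, -12, 0]
  turn: [0, 0, 0, 0, 0]
  hand: [1, 1, 1, 1, 1]

```text
clock: 17.75
eef_pos: [0.512, 0.1116, 0.2159]
tool_rot: [0.737, 0.676, -0.003, -0.002]
ft_force: [-0.5, -0.9, -0.2]
grip_width: -0.0004
```

```bash
python3 - <<'E'
from st import *
st()
i=camera_info('top'); p,_=snap('top','t8.png')
for q in spot_point('top','blank_center')[:4]: print(round(q['conf'],2),tob(w('top',q['location'],.048)))
for q in spot_point('top','keeper_tip')[:1]: print('tip',tob(w('top',q['location'],.048)))
print(maskrect('top',p,.048,(2,110,60),(16,255,255),(.617,-.19),i,20))
u=proj(i,bedw([[30,0,40]],S)).astype(int)[0]; a=p[u[1]-40:u[1]+40,u[0]-60:u[0]+60]
cv2.imwrite('pics/c8.png',cv2.resize(a,(780,520),interpolation=cv2.INTER_CUBIC)[:,:,::-1])
E
```

```text
t 17.75 bed TCP [-208.8 -131.   215.9] tool x - (-bed x): 0.14 deg tilt [-0.007 -0.002 -1.   ] F [-0.5 -0.9 -0.2] w -0.0004
0.95 [ 71.4 -11.6  48. ]
0.71 [ 221.  -213.7   48. ]
0.59 [-361.  -401.8   48. ]
0.55 [-505.5 -258.9   48. ]
tip [-8.9 18.9 48. ]
[(134, (array([ 617.5, -184.5]), array([137. ,  54.5]), 84.63))]
```

View pics/c8.png

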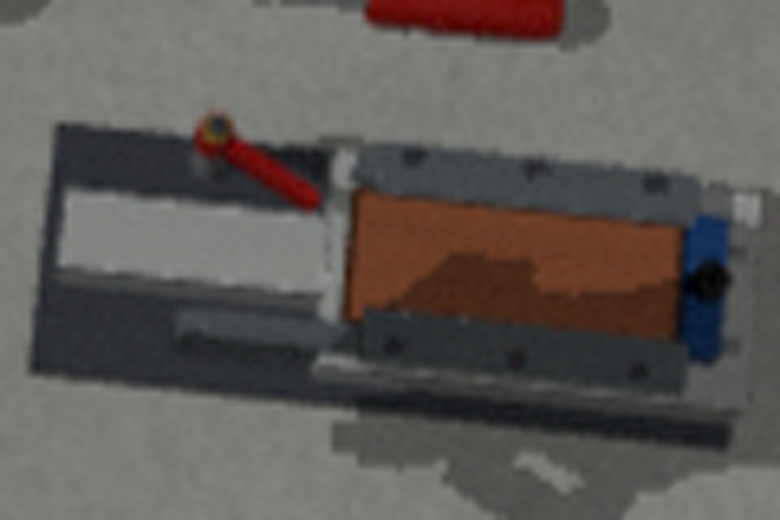

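The blank is home against the blue stop under both lips. The keeper is shut, with its tip measured at (−8.9, 18.9) against (−9, 20) expected, and the robot is clear. Settling, then handing in.

Request:
arm_command:
  translation:
    - [0, 0, 0]
    - [0, 0, 0]
    - [0, 0, 0]
  turn: [0, 0, 0]
  hand: [1, 1, 1]

```text
clock: 18.15
eef_pos: [0.5197, 0.1112, 0.2161]
tool_rot: [0.738, 0.675, 0.0, 0.0]
ft_force: [-0.7, -0.1, -0.4]
grip_width: -0.0001
```

```bash
python3 -c "
from h import *
print(job_done())"
```

```text
the job is handed in; nothing more can be done
None
```

The blank is loaded, copper side up, in the holding bed against the blue end stop, and I handed the job in at about 18 s of the 61 s allowed. No verdict is reported.

**What I did:** I gripped the blank near its rear end and slid it along the tongue past the keeper until its front was under the lips. Then I let go and pushed it from behind with shut fingers until it met the stop. The pushing force rose to 11.6 N with no further movement, and then I backed the arm off clear.

**Last checks:**
- **Blank:** the final top picture shows it under both lips and touching the stop. The outline fit gives an axis of 84.6°, against 84.9° for the bed.
- **Position:** the same fit puts the centre at about x = 77 mm in the bed frame, inside the 67–85 mm range.
- **Keeper:** it is shut, with its tip measured at (−8.9, 18.9) mm against (−9, 20) expected.
- **Other things:** in the pictures I saw no sign of the green board or anything else being touched, but I did not measure their final positions.

**Disagreement:** the network's best guess for the blank's centre was (71, −12) mm, so about 12 mm off to the side. The outline fit and the picture contradict that, and the slot's 1 mm side clearance rules it out, so I put it down to network error.

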